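Register a plate on the inspection stage and hold the reflector flap at its balance point

TASK

Get the inspection stage ready for its picture: with the reflector flap still lying back, slide the green plate along the deck, without lifting it off, until it is square and fully home against all three blue stop pins (two on its long side, one at its end). Then swing the white flap up (its red knob is there to be held) to its balance point, straight upright, and never let it tip over onto the plate. Finish still holding the flap there with the fingers, steady, since it has no catch and would fall either way; leave the plate home and the other things on the table where they are.

Things in the scene. Friction and masses are not known exactly. Their poses are not given: they have to be found in the camera images.
- stage: fixed aluminium inspection deck, 240 (x) x 220 (y) x 20 mm high; origin at the centre of its underside, so the deck surface is 20 mm above it. Turned by up to 0.22 rad on the table. Three fixed blue stop pins, 12 mm across, stand 14 mm above the deck: two at (-5, -66) and (45, -66) mm, one at (71, -30) mm in its axes. A small black camera, 85 mm high over all, stands beyond the deck at its +y side, its lens 200 mm from the deck's centre.
- home (a point): point on the deck where the plate's centre lies when the plate touches all three pins: (20, -30) mm from the deck's centre, 6 mm above the deck; axes as the stage's. The pins are on its -y side (two) and its +x side (one), so the plate is pushed to -y and to +x of these axes.
- plate_mid (a point): centre (half-way up) of the loose green metal plate, 90 (x) x 60 (y) x 12 mm thick, about 0.15 kg, lying flat on the deck 14 to 50 mm to -x and 18 to 60 mm to +y of home and turned by up to 0.3 rad; home, its x axis is along the stage's x axis.
- flap_hinge (a point): middle of the flap's hinge line, 62 mm above the table, on a fixed steel stand beside the deck's -y side; x axis along the hinge, roughly along the stage's x (up to 0.12 rad off). The stand's base is 170 mm along the hinge; its two ears stand 76 mm high at 72 mm either side of this point.
- flap_knob (a point): centre of the flap's red knob, a cylinder 22 mm across and 30 mm long lying parallel to the hinge, 135 mm from the hinge line on a stem 10 mm across that leaves the flap's free edge; x axis along the hinge. The knob's flat ends can be pinched from above with the fingers closing along the hinge, and the knob then turns between the pads as the flap swings.
- flap (a joint): swing of the white flap (panel 120 mm along the hinge, 8 mm thick, reaching 91 mm from the hinge; about 0.22 kg with its knob), rad. 0: lying back on its rest on the stand, pointing to -y of the hinge point and 20 degrees above level, knob 108 mm above the table. 1.222: straight upright, the balance point, knob right above the hinge, 197 mm above the table. Beyond that it falls towards +y, over the plate. Hardly any friction: let go, it falls either way.
- roll: yellow label-roll core, a ring 90 mm across and 40 mm high, lying flat; a bystander, leave it; origin at the centre of its underside
- jar: glass jar with grey lid, 56 mm across, 75 mm high; a bystander, leave it; origin at the centre of its underside
- mug: blue mug, 80 mm across, 85 mm high; a bystander, leave it; origin at the centre of its underside
- driver: green-handled screwdriver lying flat; a bystander, leave it; origin at the middle of its underside
- spanner: steel spanner lying flat; a bystander, leave it; origin at the middle of its underside
- brassbar: brass bar 100 x 25 x 16 mm lying flat; a bystander, leave it; origin at the centre of its underside
- roller: black rubber roller standing on end, 32 mm across, 60 mm high; a bystander, leave it; origin at the centre of its underside
Not all that is in view belongs to the job. There is more than one size of the part that bears plate_mid; the job needs the smallest.

How it is judged:
By the outcome, as a careful person would: the job done as asked, in the order asked, and still so for the second after the job is handed in, while the arm keeps its last pose, push and grip.
It also fails if it takes over 67 s, if anything falls off the work surface, if the arm or the gripper's body presses on something with over 40 N, if the wrist force passes 120 N, or if a joint passes its speed limit or range.

ROBOT

A 7-joint arm with a two-finger parallel gripper is mounted at the origin on the work surface. World frame = base frame: x ahead of the robot, y to its left, z up, the work surface at z = 0. Lengths are in m, angles in rad, forces in N, time in s.
With the tool pointing down it reaches from about 0.35 to 0.9 m from the base axis. Payload 8.1 kg.
Tool frame: the origin (TCP) lies at the very end of the fingers, on their centre line; the grasp point (between the pads) lies 19 mm behind it; y points along the fingers, x is the direction in which the jaws open and shut, and the axes are right-handed (so a half turn about y gives the same grasp; the last joint's range is limited). The gripper opens to 92 mm and grips with 3 to 60 N. Pads are 19 mm wide; open, the fingers measure 130 mm over their backs; the gripper's body (75 mm by 190 mm) begins 47 mm behind the grasp point.
Start: joints at [1.234, 0.434, 0.025, 1.573, -0.012, 1.134, -0.075], TCP at [0.145, -0.608, 0.227] pointing down, gripper open.
Joint ranges: [-2.62, 2.62], [-0.44, 2.09], [-1.27, 1.32], [0.08, 2.57], [-1.32, 4.46], [0.12, 2], [-2.74, 2.74]. Speed limits (rad/s): [2.22, 2.22, 3.01, 3.01, 3.14, 3.14, 3.14].

INTERFACE

Orientations are given as a rotation vector (axis times angle).
In Python, from cell import arm, imaging gives the robot as it stands. The module is installed in compiled form; this text tells all that it offers.
- The arm moves only by the tool send_rows, never from a script. Its argument "steps" is a list of rows, each a list of 5 numbers: the opening, from 0 (shut) to 1 (fully open), then the shift along the tool's x, y, z in cm, then the turn about the tool's y in rad. In form: [[jaw, x, y, z, roll], ...]. A call has 1 to 20 rows; each row is the pose to reach, as a shift and turn from the pose commanded when the call began, along the tool's axes at that moment; what a row does not reach only later rows make up. A row lasts 1/8 s, in which the tool goes at most 62.5 mm and 10.7 degrees, less where a joint would pass 70% of its speed; a pose out of reach is approached as far as the arm can. A call with a gripper value outside its range is refused whole. The fingers move at their own pace and stop on an object; "squeeze" is the grip in N (left out, the last holds). Time passes only in rows, so rows that repeat a pose let the fingers close. It gives the time, the measured TCP pose, the force and the opening at its end, in the units of the state.
- arm.observe(): the state, without advancing time (a new reading comes with each control period).
- imaging.get_image(name): name is "scene" or "top"; returns the picture (400x640x3 uint8, blue, green, red); there is no depth.
- imaging.camera_params(name): a dict with "camera_matrix" (3x3 intrinsics, pixels), "position" and "orientation" of the camera in the world. Camera axes: x right, y down, z forward; pixel columns grow to the right and rows downward; lengths in m; the calibration is good to about 2 mm. A picture is of the moment at which its call begins. camera_params takes no time and is no camera call.
- arm.sign_off(): hands the job in, once; it reports no verdict.
The state is a dict: "clock": time; "joints": joint angles; "dq": joint speeds; "joint_efforts": joint torques, N m; "position": TCP position; "ee_rot": TCP orientation; "force": force on the tool from outside, world axes, zero at the start; "ft_torque": the same for the moment, N m; "width": opening from 0.0 (shut) to 1.0 (fully open).
Only numpy, scipy, OpenCV 4.12 (cv2) and the standard library are available. Lean on these libraries where they do the work, as an engineer would, in place of code of your own. Each camera call takes 0.05 s, during which the arm holds its last target.

## Working session

There is one attempt and no reset: what is moved stays moved. The work goes in short steps, Python scripts to look and compute and a tool call to move; the robot and the scene stay as the last step left them, time stands still between calls to the robot, and variables do not carry over. Pictures are saved under pics/ and viewed, and the job is handed in when it is done.

Besides the shell and the picture viewer there is one more tool, called after "Request:" as name(argument=value, ...) on one line, values as JSON. send_rows: Moves the arm, as the interface text tells. Its arguments: {"type":"object","properties":{"steps":{"type":"array","items":{"type":"array","items":{"type":"number"}}},"squeeze":{"type":"number"}},"required":["steps"]}

```bash
mkdir -p pics
python3 - <<'E'
from cell import arm, imaging
import cv2
print(arm.observe())
for n in("scene","top"):
    cv2.imwrite(f"pics/{n}0.png",imaging.get_image(n)); print(n,imaging.camera_params(n))
E
```

```text
{'clock': 0.0, 'joints': array([ 1.23438034,  0.4352212 ,  0.02496091,  1.57410819, -0.01156365,
        1.13396778, -0.07508961]), 'dq': array([-0.00126935,  0.00107738, -0.00116483, -0.00019313, -0.00069622,
        0.00092258,  0.00226494]), 'joint_efforts': array([-6.02214586e-04, -6.67842150e+01,  9.84725095e-01, -3.14446664e+01,
       -6.05472014e-02,  4.27279668e-02,  1.57127165e-04]), 'position': array([ 0.14462893, -0.60751438,  0.22594165]), 'ee_rot': array([-1.30990068,  1.03624485, -1.03403641]), 'force': array([-1.26036365, -0.52222087,  0.47917145]), 'ft_torque': array([-0.0095951 ,  0.00740953,  0.02523936]), 'width': 1.0002335832302798}
scene {'camera_matrix': array([[470.53690659,   0.        , 325.86438115],
       [  0.        , 470.53690659, 198.27220679],
       [  0.        ,   0.        ,   1.        ]]), 'position': array([ 1.26535103, -0.84344238,  0.95431709]), 'orientation': array([-2.11899822, -0.92560792,  0.39854383])}
top {'camera_matrix': array([[396.78566047,   0.        , 318.4682239 ],
       [  0.        , 396.78566047, 198.68157828],
       [  0.        ,   0.        ,   1.        ]]), 'position': array([ 0.35758989, -0.15219116,  1.07585975]), 'orientation': array([-2.06003751,  2.15442195, -0.22567007])}
```

View pics/scene0.png

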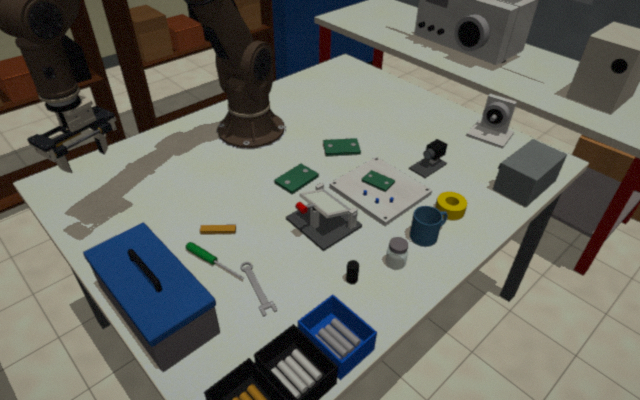

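View pics/top0.png

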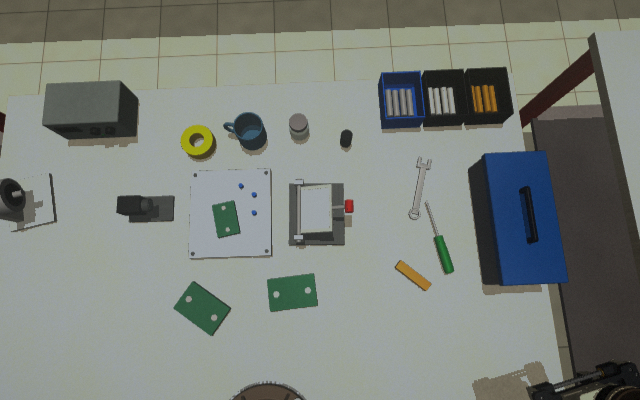

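```bash
cat > h.py <<'E'
import numpy as np, cv2
from scipy.spatial.transform import Rotation as R
from cell import arm, imaging
def ray(n,uv,z):
    p=imaging.camera_params(n);K=p["camera_matrix"];Rm=R.from_rotvec(p["orientation"]).as_matrix()
    uv=np.atleast_2d(np.array(uv,float)); d=(Rm@np.linalg.inv(K)@np.c_[uv,np.ones(len(uv))].T).T
    o=p["position"]; return o+d*((z-o[2])/d[:,2])[:,None]
def rays(n,uv):
    a=ray(n,uv,0)[0]; o=imaging.camera_params(n)["position"]; return o,(a-o)/np.linalg.norm(a-o)
def tri(uv1,uv2):
    o1,d1=rays("top",uv1);o2,d2=rays("scene",uv2)
    s=np.linalg.lstsq(np.c_[d1,-d2],o2-o1,rcond=None)[0]; p,q=o1+s[0]*d1,o2+s[1]*d2
    return (p+q)/2,np.linalg.norm(p-q)
def proj(n,P):
    p=imaging.camera_params(n);Rm=R.from_rotvec(p["orientation"]).as_matrix()
    c=(np.atleast_2d(P)-p["position"])@Rm; c=c@p["camera_matrix"].T; return c[:,:2]/c[:,2:]
def blobs(im,lo,hi,roi,amin=5):
    x0,y0,x1,y1=roi; m=cv2.inRange(cv2.cvtColor(im[y0:y1,x0:x1],cv2.COLOR_BGR2HSV),lo,hi)
    out=[]
    for c in cv2.findContours(m,cv2.RETR_EXTERNAL,cv2.CHAIN_APPROX_NONE)[0]:
        a=cv2.contourArea(c)
        if a>=amin or len(c)>=amin: out.append((a,c[:,0]+[x0,y0]))
    return sorted(out,key=lambda t:-t[0]),m
E
python3 - <<'E'
from h import *
im=cv2.imread("pics/top0.png")
cv2.imwrite("pics/topc.png",cv2.resize(im[155:270,180:370],None,fx=4,fy=4,interpolation=cv2.INTER_CUBIC))
im2=cv2.imread("pics/scene0.png")
cv2.imwrite("pics/scenec.png",cv2.resize(im2[130:250,270:460],None,fx=4,fy=4,interpolation=cv2.INTER_CUBIC))
b,_=blobs(im,(40,60,30),(90,255,255),(185,160,275,262),20)
for a,c in b: 
    r=cv2.minAreaRect(c.astype(np.float32)); print("green",a,r); print(ray("top",cv2.boxPoints(r),.032).round(4),ray("top",r[0],.032))
b,_=blobs(im,(100,100,40),(130,255,255),(185,160,275,262),3)
for a,c in b: print("pin",a,c.mean(0),ray("top",c.mean(0),.03).round(4))
b,_=blobs(im,(0,120,60),(8,255,255),(330,190,370,225),5)
for a,c in b: print("red",a,cv2.minAreaRect(c.astype(np.float32)),ray("top",c.mean(0),.112).round(4))
b,_=blobs(im2,(0,120,60),(8,255,255),(280,190,330,225),5)
for a,c in b: print("red2",a,cv2.minAreaRect(c.astype(np.float32)))
E
```

```text
green 683.5 ((225.34617614746094, 218.73077392578125), (33.33973693847656, 22.357236862182617), 78.69007110595703)
[[0.5818 0.1329 0.032 ]
 [0.5912 0.074  0.032 ]
 [0.5018 0.0565 0.032 ]
 [0.4928 0.1144 0.032 ]] [[0.54147765 0.09439021 0.032     ]]
pin 10.5 [253.63636364 212.18181818] [[0.5562 0.0191 0.03  ]]
pin 10.0 [253.5 194. ] [[0.6062 0.019  0.03  ]]
pin 10.0 [240.3 185. ] [[0.633  0.0547 0.03  ]]
red 77.5 ((348.5, 206.0), (12.0, 7.0), 90.0) [[ 0.5463 -0.2295  0.112 ]]
red2 70.5 ((301.2500305175781, 207.25003051757812), (12.020814895629883, 7.071067810058594), 45.0)
```

View pics/topc.png

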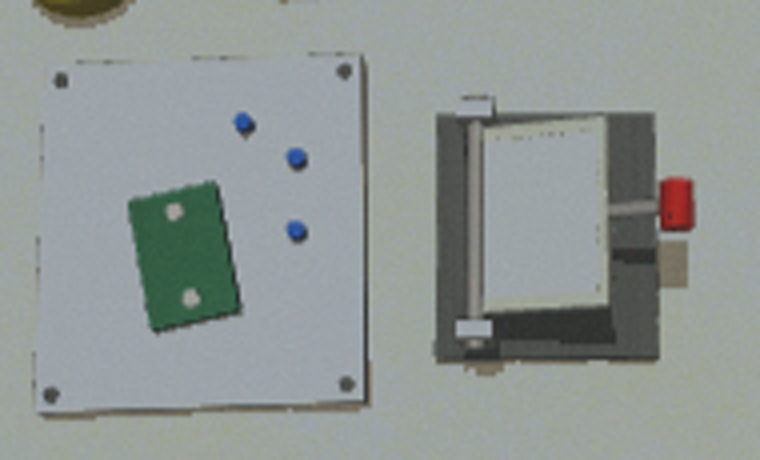

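View pics/scenec.png

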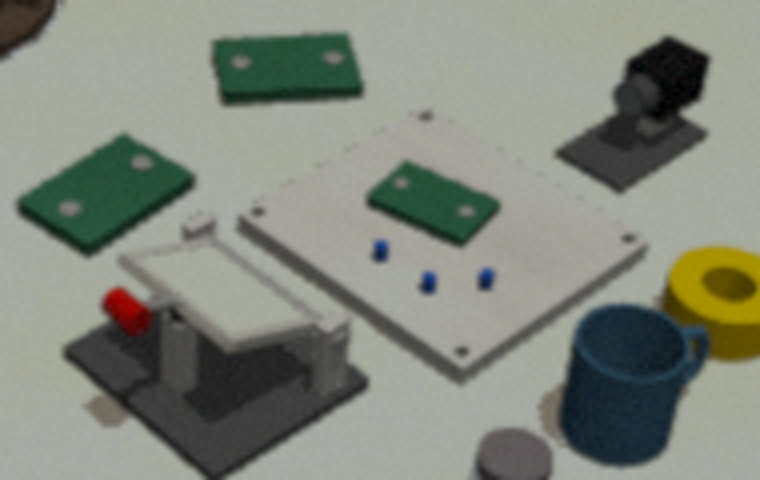

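Run:
```python
from h import *
f=lambda l:[(180+u/4,155+v/4) for u,v in l]
s=ray("top",f([(61,80),(344,71),(52,395),(347,384)]),.02); print("screws",s.round(4),s.mean(0))
c=ray("top",f([(48,62),(362,55),(38,410),(366,402)]),.02); print("corners",c.round(4),c.mean(0))
# left->right is -y ; bottom->top is +x
def ang(a,b): d=b-a; return np.arctan2(d[1],d[0])
for q in(s,c): print("ang",ang(q[2],q[0]),ang(q[3],q[1]),ang(q[1],q[0])-np.pi/2,ang(q[3],q[2])-np.pi/2)
p=ray("top",f([(244,123),(297,158),(297,231)]),.034);print("pins",p.round(4), ang(p[2],p[1]))
# plate
h=ray("top",f([(174,212),(191,298)]),.032);print("plate holes",h.round(4),ang(h[1],h[0]),h.mean(0))
e=ray("top",f([(475,103),(475,335)]),.076);print("ears",e.round(4))
e=ray("top",f([(476,122),(475,318)]),.066);print("hinge rod",e.round(4),ang(e[1],e[0]),e.mean(0))
print("knob ends",ray("top",f([(677,178),(677,230)]),.115).round(4))
print("base",ray("top",f([(436,113),(655,114),(435,360),(658,361)]),.01).round(4))
print("knob tri",tri((348.5,206),(301.3,207.3)))
im2=cv2.imread("pics/scene0.png")
```

```text
screws [[ 0.6699  0.1812  0.02  ]
 [ 0.6674 -0.0145  0.02  ]
 [ 0.4535  0.1824  0.02  ]
 [ 0.452  -0.013   0.02  ]] [0.56067361 0.08401318 0.02      ]
corners [[ 0.6833  0.1905  0.02  ]
 [ 0.6783 -0.0271  0.02  ]
 [ 0.444   0.1914  0.02  ]
 [ 0.4396 -0.0254  0.02  ]] [0.5612889  0.08234399 0.02      ]
ang -0.005605710916209563 -0.0067849872885975835 -0.012824294818143844 -0.007552309960412451
ang -0.003950147327896192 -0.0073528483147916775 -0.022708894283935743 -0.020376299530907138
pins [[0.6298 0.052  0.034 ]
 [0.6038 0.0163 0.034 ]
 [0.5538 0.0168 0.034 ]] -0.00971059881888626
plate holes [[0.5709 0.0995 0.032 ]
 [0.5123 0.0878 0.032 ]] 0.19642734744957874 [0.54156426 0.09368031 0.032     ]
ears [[ 0.6254 -0.1067  0.076 ]
 [ 0.4741 -0.1017  0.076 ]]
hinge rod [[ 0.6152 -0.1065  0.066 ]
 [ 0.4862 -0.1015  0.066 ]] -0.038665291043748364 [ 0.55066431 -0.10401436  0.066     ]
knob ends [[ 0.5613 -0.2319  0.115 ]
 [ 0.5286 -0.2299  0.115 ]]
base [[ 0.6371 -0.0765  0.01  ]
 [ 0.6295 -0.2281  0.01  ]
 [ 0.4663 -0.071   0.01  ]
 [ 0.4589 -0.2202  0.01  ]]
knob tri (array([ 0.54554244, -0.22977271,  0.11045398]), np.float64(0.0010090460161751838))
```

```bash
cat >> h.py <<'E'
def plan(target,ang=None,s=None):
    """shift in tool axes (cm) to TCP target; roll so tool x lies along world angle ang (mod pi)"""
    s=s or arm.observe(); Rm=R.from_rotvec(s["ee_rot"]).as_matrix()
    d=Rm.T@(np.array(target)-s["position"])*100
    print("tool axes cols\n",Rm.round(3),"\npos",s["position"].round(4),"clk",round(s["clock"],2),"w",round(s["width"],3),"F",s["force"].round(1))
    r=None
    if ang is not None:
        a=np.arctan2(Rm[1,0],Rm[0,0]); # turn about tool y(down) by r lowers/raises world angle
        sg=np.sign(Rm[2,1]); r=((ang-a)*sg+np.pi/2)%np.pi-np.pi/2
    print("shift cm",d.round(2),"roll",r)
E
python3 - <<'E'
from h import *
plan([.5415,.0935,.15],0.19+np.pi/2)
plan([.5415,.0935,.15],0.19)
E
```

```text
tool axes cols
 [[ 0.232 -0.     0.973]
 [-0.973  0.001  0.232]
 [-0.001 -1.    -0.   ]] 
pos [ 0.1446 -0.6076  0.226 ] clk 0.1 w 0.999 F [0.7 0.1 0.2]
shift cm [-59.     7.68  54.84] roll 0.04374399748384272
tool axes cols
 [[ 0.232 -0.     0.973]
 [-0.973  0.001  0.232]
 [-0.001 -1.    -0.   ]] 
pos [ 0.1446 -0.6076  0.226 ] clk 0.1 w 0.999 F [0.7 0.1 0.2]
shift cm [-59.     7.68  54.84] roll -1.5270523293110538
```

Request:
send_rows(steps=[[1,-6,0,5.6,0],[1,-12,0,11.2,0],[1,-18,0,16.7,0.04],[1,-24,0,22.3,0.04],[1,-30,1,27.9,0.04],[1,-36,2,33.5,0.04],[1,-42,3,39,0.04],[1,-48,5,44.6,0.04],[1,-54,6.5,50.2,0.04],[1,-57.5,7.7,53.5,0.04],[1,-59,7.7,54.8,0.04],[1,-59,7.7,54.8,0.04],[1,-59,7.7,54.8,0.04],[1,-59,7.7,54.8,0.04],[1,-59,7.7,54.8,0.04],[1,-59,7.7,54.8,0.04]], squeeze=10)

```text
clock: 2.1
position: [0.5409, 0.0911, 0.1497]
ee_rot: [-1.295, 1.067, -1.067]
force: [0.0, -0.8, -0.3]
width: 1.002
```

Run:
```python
from h import *
plan([.5415,.0935,.0245],0.19+np.pi/2)
```

```text
tool axes cols
 [[ 0.19  -0.     0.982]
 [-0.982 -0.001  0.19 ]
 [ 0.001 -1.    -0.   ]] 
pos [0.5409 0.0911 0.1497] clk 2.1 w 1.002 F [ 0.  -0.8 -0.3]
shift cm [-0.23 12.52  0.11] roll 0.001636108480200793
```

Request:
send_rows(steps=[[1,0,4,0,0],[1,0,8,0,0],[1,0,11,0,0],[1,0,12.3,0,0],[1,0,12.5,0,0],[1,0,12.5,0,0],[1,0,12.5,0,0]])

```text
clock: 2.98
position: [0.542, 0.093, 0.0258]
ee_rot: [-1.293, 1.064, -1.066]
force: [0.1, -0.1, -0.5]
width: 1.003
```

Run:
```python
from h import *
plan([.5415,.0935,.0245],0.19+np.pi/2)
cv2.imwrite("pics/s1.png",cv2.resize(imaging.get_image("scene")[110:250,270:460],None,fx=4,fy=4,interpolation=cv2.INTER_CUBIC))
```

```text
tool axes cols
 [[ 0.192  0.002  0.981]
 [-0.981  0.     0.192]
 [ 0.    -1.     0.002]] 
pos [0.542  0.093  0.0258] clk 2.98 w 1.003 F [ 0.1 -0.1 -0.5]
shift cm [-0.06  0.13 -0.04] roll 0.0035543174097263375
```

View pics/s1.png

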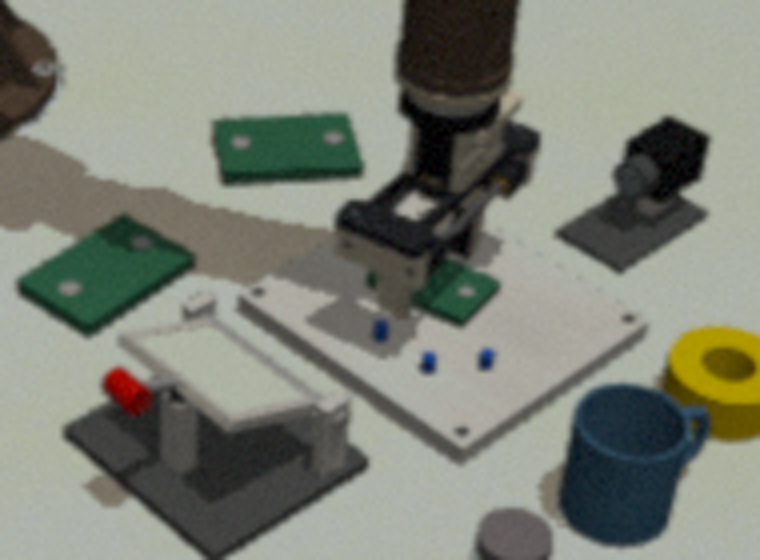

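Request:
send_rows(steps=[[0.8,0,0.1,0,0],[0.66,0,0.1,0,0],[0.5,0,0.1,0,0],[0.5,0,0.1,0,0],[0.5,0,0.1,0,0],[0.5,0,0.1,0,0]], squeeze=8)

```text
clock: 3.78
position: [0.5412, 0.0931, 0.0237]
ee_rot: [-1.295, 1.065, -1.065]
force: [-0.4, 1.8, -0.6]
width: 0.651
```

Run:
```python
from h import *
plan([.578,.0555,.0245],-0.01+np.pi/2)
```

```text
tool axes cols
 [[ 0.193 -0.     0.981]
 [-0.981  0.     0.193]
 [-0.    -1.    -0.   ]] 
pos [0.5412 0.0931 0.0237] clk 3.77 w 0.651 F [-0.4  1.8 -0.6]
shift cm [ 4.4  -0.08  2.89] roll 0.20392805043240259
```

Request:
send_rows(steps=[[0.5,0.5,0,0.3,0.03],[0.5,1,0,0.6,0.06],[0.5,1.5,0,0.9,0.09],[0.5,2,0,1.2,0.12],[0.5,2.5,0,1.5,0.15],[0.5,3,0,1.8,0.18],[0.5,3.5,0,2.1,0.2],[0.5,4,0,2.4,0.2],[0.5,4.2,0,2.5,0.2],[0.5,4.2,0,2.5,0.2],[0.5,4.2,0,2.5,0.2]])

```text
clock: 5.15
position: [0.5744, 0.0563, 0.0237]
ee_rot: [-1.205, 1.214, -1.215]
force: [1.2, 3.4, -0.7]
width: 0.652
```

Run:
```python
from h import *
plan([.579,.0528,.0245],-0.01+np.pi/2)
cv2.imwrite("pics/t2.png",cv2.resize(imaging.get_image("top")[155:270,180:370],None,fx=4,fy=4,interpolation=cv2.INTER_CUBIC))
```

```text
tool axes cols
 [[-0.007  0.001  1.   ]
 [-1.     0.    -0.007]
 [-0.    -1.     0.001]] 
pos [0.5744 0.0563 0.0237] clk 5.15 w 0.652 F [ 1.2  3.4 -0.7]
shift cm [ 0.34 -0.08  0.46] roll 0.00275286133934749
```

View pics/t2.png

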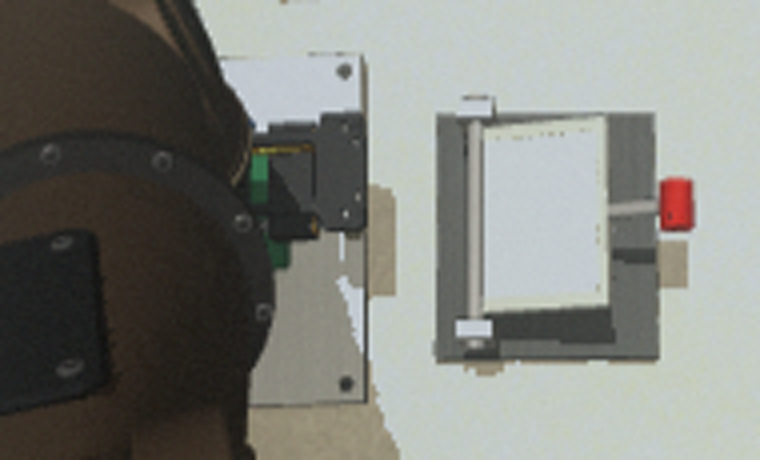

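Request:
send_rows(steps=[[0.5,0.15,0,0,0],[0.5,0.3,0,0,0],[0.5,0.4,0,0,0],[0.5,0.5,0,0,0],[0.5,0.5,0,0,0]])

```text
clock: 5.82
position: [0.5747, 0.056, 0.0242]
ee_rot: [-1.202, 1.213, -1.209]
force: [2.1, 14.4, -0.5]
width: 0.651
```

Request:
send_rows(steps=[[0.5,-0.2,0,0.15,0],[0.5,-0.2,0,0.3,0],[0.5,-0.2,0,0.45,0],[0.5,-0.2,0,0.55,0],[0.5,-0.2,0,0.65,0],[0.5,-0.2,0,0.65,0]])

```text
clock: 6.58
position: [0.5769, 0.0561, 0.0231]
ee_rot: [-1.21, 1.217, -1.208]
force: [-9.1, 10.2, 4.2]
width: 0.65
```

Request:
send_rows(steps=[[0.8,0,0,-0.1,0],[0.9,-0.1,0,-0.2,0],[0.9,-0.1,0,-0.2,0],[0.9,-0.1,0,-0.2,0],[0.9,-0.1,-4,-0.2,0],[0.9,-0.1,-9,-0.2,0],[0.9,-0.1,-13,-0.2,0],[0.9,-5.1,-13,-0.2,0],[0.9,-10.1,-13,-0.2,0],[0.9,-15,-13,-5,0],[0,-16,-13,-10,0],[0,-16,-13,-16,0],[0,-16,-13,-16,0],[0,-16,-13,-16,0]])

```text
clock: 8.32
position: [0.4223, 0.2144, 0.1542]
ee_rot: [-1.205, 1.213, -1.215]
force: [1.0, 0.0, 0.5]
width: 0.516
```

Run:
```python
from h import *
im=imaging.get_image("top");cv2.imwrite("pics/t3r.png",im)
cv2.imwrite("pics/t3.png",cv2.resize(im[155:270,180:370],None,fx=4,fy=4,interpolation=cv2.INTER_CUBIC))
im=imaging.get_image("scene");cv2.imwrite("pics/s3.png",cv2.resize(im[130:250,270:460],None,fx=4,fy=4,interpolation=cv2.INTER_CUBIC))
plan([.577,.11,.1],0)
```

```text
tool axes cols
 [[-0.008  0.001  1.   ]
 [-1.     0.001 -0.008]
 [-0.001 -1.     0.001]] 
pos [0.4229 0.2143 0.1539] clk 8.43 w 0.427 F [ 1.1 -0.4  0.1]
shift cm [10.32  5.41 15.48] roll 1.563009440113552
```

View pics/t3.png

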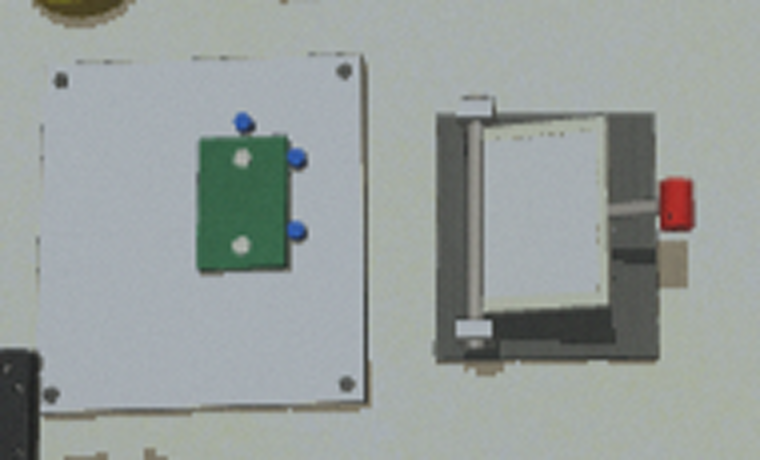

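View pics/s3.png

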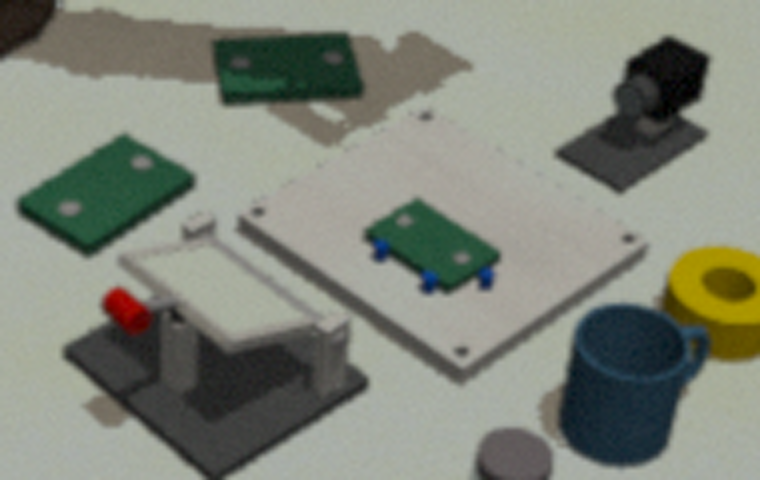

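Request:
send_rows(steps=[[0,3,0,5,0],[0,6,3,10,0],[0,8,6,14,0],[0,8.5,9,15.4,0],[0,8.5,12,15.4,0],[0,8.5,12.8,15.4,0],[0,8.5,12.8,15.4,0],[0,8.5,12.8,15.4,0]], squeeze=20)

```text
clock: 9.43
position: [0.5757, 0.1288, 0.0269]
ee_rot: [-1.205, 1.213, -1.214]
force: [-0.4, -0.4, 1.4]
width: 0.005
```

Request:
send_rows(steps=[[0,1,0,0,0],[0,1.6,0,0,0],[0,2,0,0,0],[0,2.3,0,0,0],[0,2.5,0,0,0],[0,2.5,0,0,0]])

```text
clock: 10.18
position: [0.5746, 0.1034, 0.0257]
ee_rot: [-1.206, 1.214, -1.214]
force: [0.4, 0.3, 0.7]
width: 0.004
```

Request:
send_rows(steps=[[0,0.2,0,0,0],[0,0.4,0,0,0],[0,0.6,0,0,0],[0,0.6,0,0,0]])

```text
clock: 10.68
position: [0.5746, 0.0972, 0.0257]
ee_rot: [-1.206, 1.214, -1.214]
force: [-0.2, -0.2, 0.5]
width: 0.004
```

Request:
send_rows(steps=[[0,0.1,0,0,0],[0,0.2,0,0,0],[0,0.3,0,0,0],[0,0.4,0,0,0],[0,0.4,0,0,0]])

```text
clock: 11.3
position: [0.5746, 0.0956, 0.026]
ee_rot: [-1.205, 1.213, -1.211]
force: [0.1, 6.6, 2.3]
width: 0.004
```

Contact against the pins. Press a bit more, then retreat and go to the −x end.

Request:
send_rows(steps=[[0,0.15,0,0,0],[0,0.3,0,0,0],[0,0.3,0,0,0]])

```text
clock: 11.68
position: [0.5748, 0.095, 0.0264]
ee_rot: [-1.203, 1.213, -1.209]
force: [-1.5, 11.6, 2.7]
width: 0.003
```

Request:
send_rows(steps=[[0,-1.5,0,0,0],[0,-2.5,-3,-3,0],[0,-2,-4,-6.5,0],[0,0,-4,-7.2,0],[0,3,-2.5,-7.2,0],[0,4.6,-0.5,-7.2,0],[0,4.6,0,-7.2,0],[0,4.6,0,-7.2,0],[0,4.6,0,-7.2,0]])

```text
clock: 12.8
position: [0.5028, 0.0459, 0.0262]
ee_rot: [-1.206, 1.213, -1.213]
force: [-0.0, 1.2, 0.1]
width: 0.008
```

Request:
send_rows(steps=[[0,-0.9,0,0.6,0],[0,-0.9,0,1.2,0],[0,-0.9,0,1.6,0],[0,-0.9,0,1.8,0],[0,-0.9,0,2,0],[0,-0.9,0,2.2,0],[0,-0.9,0,2.2,0]])

```text
clock: 13.68
position: [0.5242, 0.0536, 0.0256]
ee_rot: [-1.206, 1.214, -1.214]
force: [0.1, -0.5, 0.4]
width: 0.003
```

Request:
send_rows(steps=[[0,0,0,0.1,0],[0,0,0,0.2,0],[0,0,0,0.3,0],[0,0,0,0.3,0]])

```text
clock: 14.18
position: [0.5268, 0.0537, 0.0256]
ee_rot: [-1.207, 1.214, -1.213]
force: [-2.8, 0.1, 2.2]
width: 0.002
```

Request:
send_rows(steps=[[0,0,0,0.1,0],[0,0,0,0.2,0],[0,0,0,0.3,0],[0,0,0,0.3,0]])

```text
clock: 14.68
position: [0.527, 0.0537, 0.0253]
ee_rot: [-1.212, 1.217, -1.211]
force: [-12.4, -0.5, 9.5]
width: 0.006
```

Request:
send_rows(steps=[[0,0,0,-1,0],[0,0,-1,-3,0],[0,0,-5,-6,0],[0.5,0,-10,-9,0],[1,0,-15,-11,0],[1,0,-17,-13,0],[1,0,-17,-13,0]])

```text
clock: 15.55
position: [0.4009, 0.0546, 0.1973]
ee_rot: [-1.203, 1.21, -1.216]
force: [0.7, 0.2, -0.5]
width: 0.391
```

Run:
```python
from h import *
im=imaging.get_image("top");cv2.imwrite("pics/t4r.png",im)
cv2.imwrite("pics/t4.png",cv2.resize(im[155:270,180:370],None,fx=4,fy=4,interpolation=cv2.INTER_CUBIC))
print(arm.observe()["joints"].round(3))
plan([.5455,-.230,.18],-0.035)
b,_=blobs(im,(40,60,30),(90,255,255),(185,160,275,262),20)
r=cv2.minAreaRect(b[0][1].astype(np.float32)); print(r,ray("top",r[0],.032))
```

```text
[ 0.102  0.138 -0.407  2.089  0.07   0.924 -1.92 ]
tool axes cols
 [[-0.007  0.003  1.   ]
 [-1.    -0.    -0.007]
 [ 0.    -1.     0.003]] 
pos [0.4011 0.0544 0.1963] clk 15.6 w 0.432 F [-0.9  0.2 -0.6]
shift cm [28.35  1.68 14.62] roll -1.5423568177935243
((240.0, 203.5), (33.0, 22.0), 90.0) [[0.58120241 0.05521804 0.032     ]]
```

View pics/t4.png

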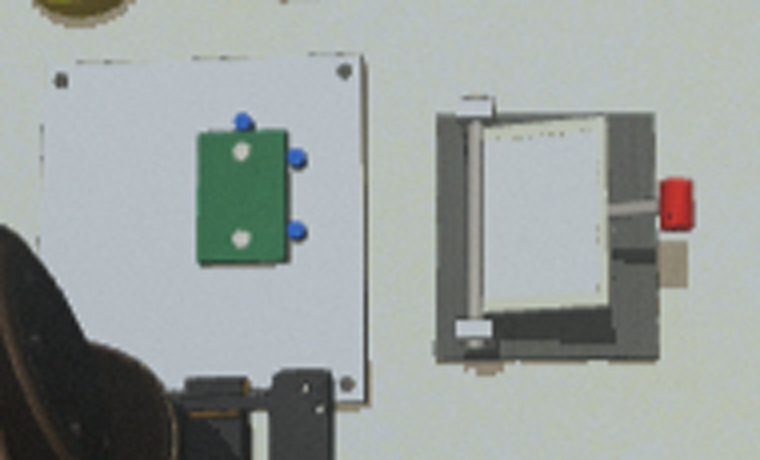

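Request:
send_rows(steps=[[1,3,0,1.5,-0.17],[1,6,0,3,-0.34],[1,9,0,4.5,-0.51],[1,12,0,6,-0.68],[1,15,0,7.5,-0.85],[1,18,0,9,-1.02],[1,21,0,10.5,-1.19],[1,24,0,12,-1.36],[1,26.5,0.5,13.5,-1.5],[1,28.3,1,14.6,-1.54],[1,28.3,1.5,14.6,-1.54],[1,28.3,1.5,14.6,-1.54],[1,28.3,1.5,14.6,-1.54],[1,28.3,1.5,14.6,-1.54]], squeeze=10)

```text
clock: 17.35
position: [0.5447, -0.2287, 0.1811]
ee_rot: [-1.571, 0.028, -0.029]
force: [0.4, 0.4, 0.4]
width: 0.998
```

Run:
```python
from h import *
print(arm.observe()["joints"].round(3))
plan([.5455,-.230,.090],-0.035)
im=imaging.get_image("scene");cv2.imwrite("pics/s5.png",cv2.resize(im[80:250,230:430],None,fx=4,fy=4)[:600])
```

```text
[ 0.633  0.465 -0.461  1.689  0.234  1.042  0.059]
tool axes cols
 [[ 0.999  0.001  0.036]
 [-0.036 -0.     0.999]
 [ 0.001 -1.    -0.   ]] 
pos [ 0.5447 -0.2287  0.1811] clk 17.35 w 0.998 F [0.4 0.4 0.4]
shift cm [ 0.08  9.11 -0.12] roll -0.0013575989550995704
```

View pics/s5.png

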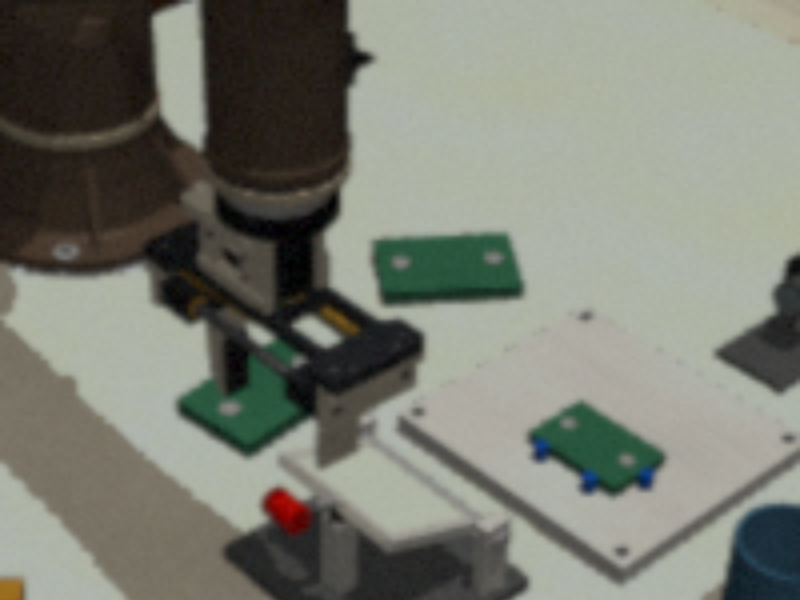

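Request:
send_rows(steps=[[1,0,3,-0.1,0],[1,0,6,-0.1,0],[1,0,8,-0.1,0],[1,0,9,-0.1,0],[1,0,9.1,-0.1,0],[0.6,0,9.1,-0.1,0],[0.45,0,9.1,-0.1,0],[0.4,0,9.1,-0.1,0],[0.2,0,9.1,-0.1,0],[0.2,0,9.1,-0.1,0],[0.2,0,9.1,-0.1,0],[0.2,0,9.1,-0.1,0],[0.2,0,9.1,-0.1,0]], squeeze=12)

```text
clock: 19.02
position: [0.5469, -0.2302, 0.0904]
ee_rot: [-1.571, 0.025, -0.032]
force: [6.1, -0.6, -1.5]
width: 0.323
```

Run:
```python
from h import *
plan([.5455,-.230,.090],-0.035)
im=imaging.get_image("scene");cv2.imwrite("pics/s6.png",cv2.resize(im[120:250,250:400],None,fx=4,fy=4,interpolation=cv2.INTER_CUBIC))
im=imaging.get_image("top");cv2.imwrite("pics/t6.png",cv2.resize(im[155:270,180:370],None,fx=4,fy=4,interpolation=cv2.INTER_CUBIC))
```

```text
tool axes cols
 [[ 0.999  0.004  0.037]
 [-0.037 -0.     0.999]
 [ 0.004 -1.    -0.   ]] 
pos [ 0.5469 -0.2302  0.0904] clk 19.02 w 0.323 F [ 6.1 -0.6 -1.5]
shift cm [-0.14  0.04  0.02] roll -0.0015795154630233732
```

View pics/s6.png

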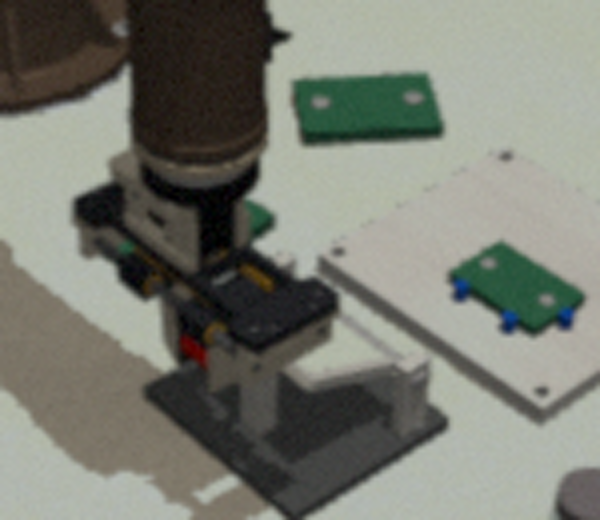

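View pics/t6.png

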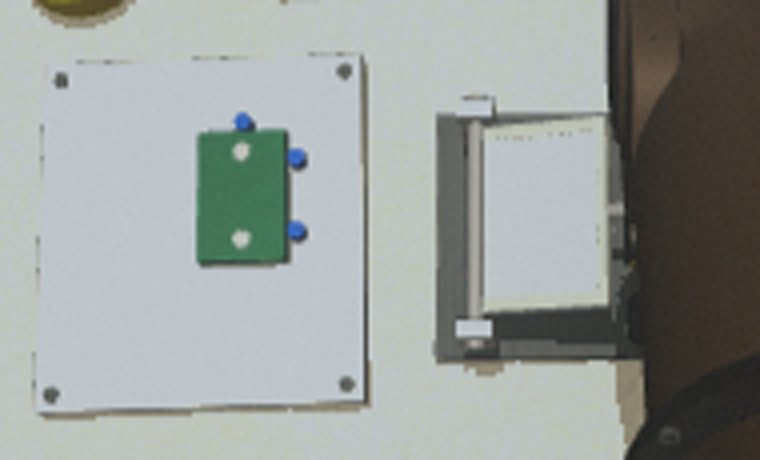

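Request:
send_rows(steps=[[0.2,0.1,0,0,0],[0.2,0.1,-0.4,0.15,0],[0.2,0.1,-0.87,0.35,0],[0.2,0.1,-1.72,0.77,0],[0.2,0.1,-2.54,1.24,0],[0.2,0.1,-3.32,1.76,0],[0.2,0.1,-4.06,2.34,0],[0.2,0.1,-4.76,2.98,0],[0.2,0.1,-5.42,3.65,0],[0.2,0.1,-6.02,4.37,0],[0.2,0.1,-6.57,5.14,0],[0.2,0.1,-7.07,5.94,0],[0.2,0.1,-7.07,5.94,0],[0.2,0.1,-7.07,5.94,0]], squeeze=20)

```text
clock: 20.88
position: [0.5491, -0.1712, 0.161]
ee_rot: [-1.571, 0.027, -0.031]
force: [6.1, -0.7, 1.5]
width: 0.327
```

Run:
```python
from h import *
plan([.5455,-.230,.090],-0.035)
im=imaging.get_image("scene");cv2.imwrite("pics/s7.png",cv2.resize(im[90:250,250:430],None,fx=4,fy=4,interpolation=cv2.INTER_CUBIC)[:600])
```

```text
tool axes cols
 [[ 0.999  0.003  0.037]
 [-0.037 -0.     0.999]
 [ 0.003 -1.    -0.   ]] 
pos [ 0.5491 -0.1712  0.161 ] clk 20.88 w 0.327 F [ 6.1 -0.7  1.5]
shift cm [-0.17  7.1  -5.89] roll -0.0021066257527679877
```

View pics/s7.png

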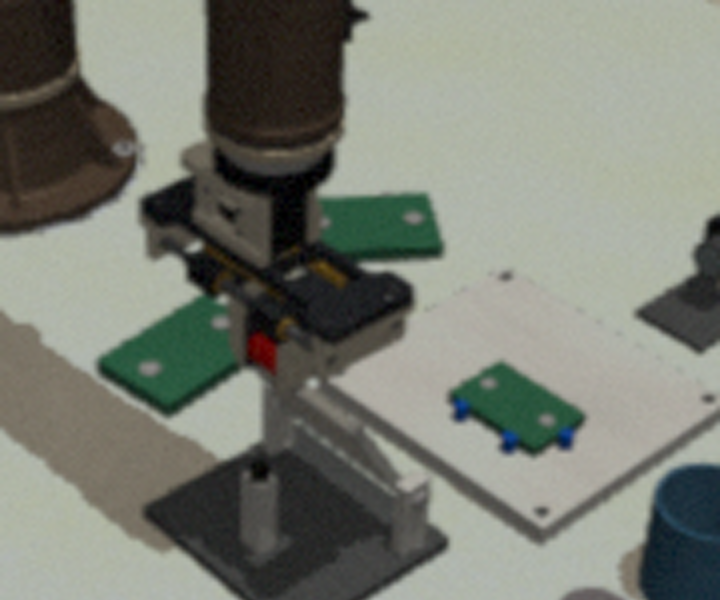

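Request:
send_rows(steps=[[0.2,0.05,-0.22,0.4,0],[0.2,0.1,-0.44,0.83,0],[0.2,0.1,-0.83,1.69,0],[0.2,0.1,-1.15,2.58,0],[0.2,0.1,-1.41,3.48,0],[0.2,0.1,-1.6,4.41,0],[0.2,0.1,-1.68,4.87,0],[0.2,0.1,-1.74,5.34,0],[0.2,0.1,-1.78,5.81,0],[0.2,0.1,-1.78,5.81,0],[0.2,0.1,-1.78,5.81,0]])

```text
clock: 22.3
position: [0.5514, -0.1123, 0.1787]
ee_rot: [-1.57, 0.028, -0.03]
force: [4.3, -1.4, 5.8]
width: 0.325
```

Run:
```python
from h import *
plan([.5505,-.104,.178],-0.035)
im=imaging.get_image("scene");cv2.imwrite("pics/s8r.png",im);cv2.imwrite("pics/s8.png",cv2.resize(im[90:240,260:440],None,fx=4,fy=4,interpolation=cv2.INTER_CUBIC)[:600])
im=imaging.get_image("top");cv2.imwrite("pics/t8.png",cv2.resize(im[155:270,180:370],None,fx=4,fy=4,interpolation=cv2.INTER_CUBIC))
```

```text
tool axes cols
 [[ 0.999  0.001  0.037]
 [-0.037  0.     0.999]
 [ 0.001 -1.     0.   ]] 
pos [ 0.5514 -0.1123  0.1787] clk 22.3 w 0.325 F [ 4.3 -1.4  5.8]
shift cm [-0.12  0.07  0.83] roll -0.001693375777553463
```

View pics/s8.png

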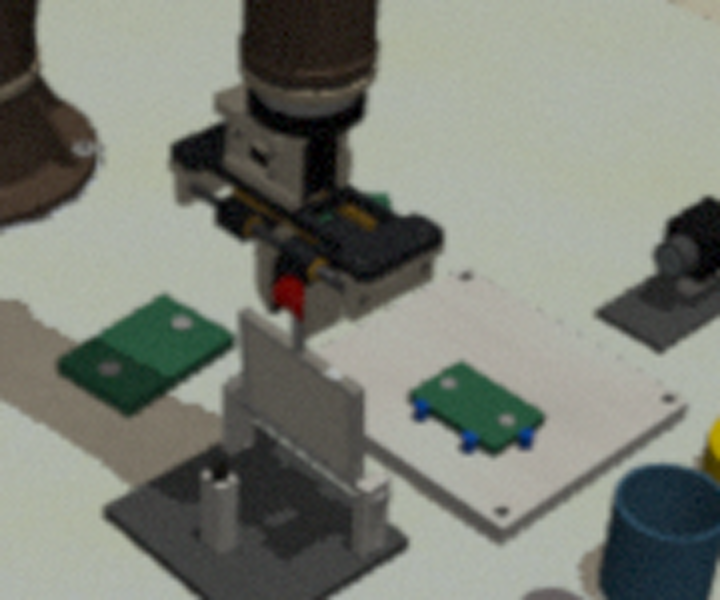

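View pics/t8.png

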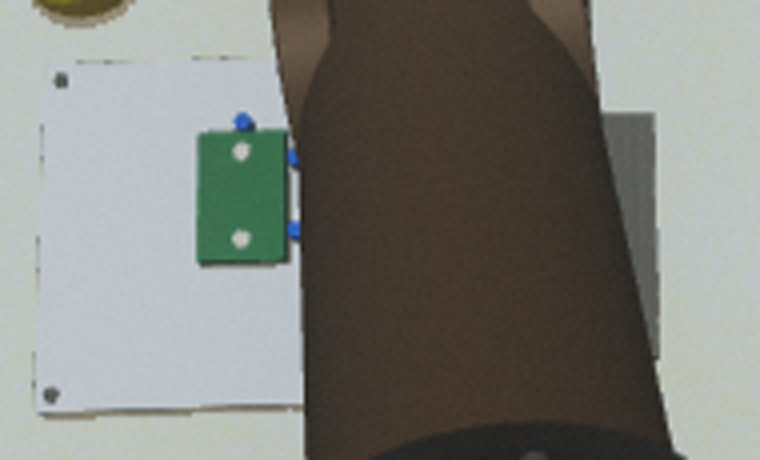

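Request:
send_rows(steps=[[0.2,0.05,-0.05,0.15,0],[0.2,0.1,-0.07,0.35,0],[0.2,0.1,-0.1,0.55,0],[0.2,0.1,-0.1,0.7,0],[0.2,0.1,-0.1,0.82,0],[0.2,0.1,-0.1,0.9,0],[0.2,0.1,-0.1,0.9,0],[0.2,0.1,-0.1,0.9,0],[0.2,0.1,-0.1,0.9,0]])

```text
clock: 23.52
position: [0.5518, -0.104, 0.179]
ee_rot: [-1.571, 0.03, -0.028]
force: [-1.4, -1.3, 3.5]
width: 0.323
```

Run:
```python
from h import *
s=arm.observe(); plan([.5505,-.104,.178],-0.035)
d=s["position"]-np.array([.5469,-.2302,.0904]); sd=d[0]*.037+d[1]*.999
print("phi",np.degrees(np.arccos(.9397-sd/.135)),"h",d[2],s["dq"].round(3))
im=imaging.get_image("scene");cv2.imwrite("pics/s9r.png",im);cv2.imwrite("pics/s9.png",cv2.resize(im[140:240,290:390],None,fx=6,fy=6,interpolation=cv2.INTER_CUBIC)[:600])
```

```text
tool axes cols
 [[ 0.999 -0.001  0.037]
 [-0.037  0.     0.999]
 [-0.001 -1.     0.   ]] 
pos [ 0.5518 -0.104   0.179 ] clk 23.52 w 0.323 F [-1.4 -1.3  3.5]
shift cm [-0.13  0.1  -0.  ] roll -0.00213969036149253
phi 89.72593637539876 h 0.08862687905754281 [-0.     0.    -0.001 -0.    -0.002 -0.    -0.   ]
```

View pics/s9.png

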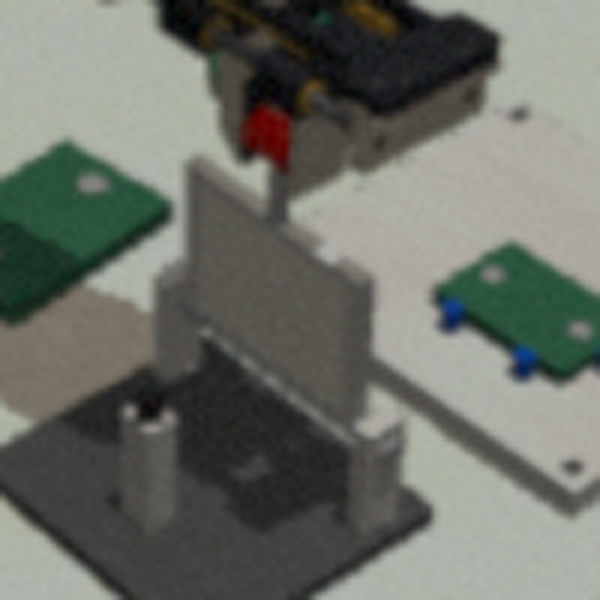

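Run:
```python
from h import *
f=lambda l:[(290+u/6,140+v/6) for u,v in l]
t=ray("scene",f([(190,158),(352,272),(372,272)]),.153);print("panel top corners",t.round(4))
H=np.array([.5503,-.1042]);n=np.array([.037,.999])
print("offset from hinge along y':",((t[:,:2]-H)@n).round(4))
im=cv2.imread("pics/s9r.png"); b,_=blobs(im,(0,120,60),(8,255,255),(320,150,350,180),5)
print([(a,c.mean(0)) for a,c in b], proj("scene",[.5518,-.104,.197]),proj("scene",[.5518,-.104,.062]), proj("scene",[[.6145,-.1065,.062],[.4905,-.102,.062]]))
```

```text
panel top corners [[ 0.4886 -0.1034  0.153 ]
 [ 0.6    -0.1073  0.153 ]
 [ 0.606  -0.1006  0.153 ]]
offset from hinge along y': [-0.0015 -0.0013  0.0057]
[(49.0, array([334.46153846, 162.30769231]))] [[337.67972751 163.82165347]] [[335.94248795 201.46831674]] [[350.84617756 212.72376055]
 [321.99191232 191.079454  ]]
```

Run:
```python
from h import *
im=imaging.get_image("top")
b,_=blobs(im,(40,60,30),(90,255,255),(185,160,275,262),20)
r=cv2.minAreaRect(b[0][1].astype(np.float32)); print(r)
s=arm.observe();print(s["position"],s["force"],s["width"],s["clock"])
print(arm.sign_off())
```

```text
((238.5, 203.5), (33.0, 19.0), 90.0)
[ 0.55174567 -0.10407017  0.17901321] [-1.4207806  -1.92681608  3.65964615] 0.3273924714346031 23.625
the job is handed in; nothing more can be done
None
```

The job is handed in at 23.6 s, with the plate home against its pins and the flap held upright by its knob.

**What I did:** I gripped the smallest green plate across its long sides and slid it along the deck to the pins. I then let go and pressed it home with the closed fingers: about 12 N towards the two side pins, then about 12 N towards the end pin. After that I pinched the knob's ends and swung the flap up along its arc.

**Last checks:**
- **Flap angle:** the arm's own path, using the known 135 mm radius, puts the flap at about 89.7° (90° is upright). The arm is still and the grip is firm on the knob, with finger opening 0.33 and 20 N squeeze.
- **Camera check of the flap:** casting the panel's top corners from the scene camera puts its centre about 2 mm to +y of the hinge, or about 1° past upright. That disagrees slightly with the arm's figure, but it is within the camera's stated calibration error.
- **Plate:** pictures before and during the swing show it square and touching all three pins. By my ray casting it lay about 2.5 mm further from the side pins than the nominal distance, roughly one pixel. I trusted the firm contact force over that figure.
- **Final look at the plate:** the top view just before hand-in measured the plate 19 pixels wide where it had been 22. The arm most likely covered its pin-side edge, and the last scene picture showed it unmoved.
- **Other things on the table:** I touched none of them. I did not measure their positions again at the end.

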